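Gauge the sloping column and show the tip level over the viewing pad

TASK

Take the depth gauge by its black handle out of its blue rest, slide its rod down into the orange-flanged mouth of the sloping glass column until the brass collar stops against the flange, without forcing it, and then draw it right out again. Finish while still holding the gauge in the gripper: level, still and touching nothing else, its tip about 5 cm above the black cross on the white viewing pad; do not put it down. Leave the jar, bottle, tip box, beaker and timer where they are.

Things in the scene. Friction and masses are not known exactly. Their poses are not given: they have to be found in the camera images.
- gauge_handle (a point): centre of the depth gauge's handle, the place to grip: a black square bar 90 mm long, 18 x 18 mm in section, yellow strip on its top face. The gauge weighs about 100 g and is 208 mm long; x runs along its rod towards the tip, y across, z out of the yellow face. At the start it lies level in its rest, yellow up, axis 52 mm above the table, and is lifted straight up
- gauge_collar (a point): on the gauge's axis, centre of the front face of its brass collar (30 mm diameter, 8 mm thick, between handle and rod); 53 mm ahead of the handle's centre; axes as the gauge's
- gauge_tip (a point): on the gauge's axis, the end of its straight steel rod (10 mm diameter, 110 mm long from collar face to tip, the last 4 mm tapering to 6 mm); 163 mm ahead of the handle's centre; axes as the gauge's
- rest: blue fixed rest of the gauge: base 190 x 60 x 10 mm, two forks open at the top, under the rod 105 mm ahead of the handle's centre and under the handle 39 mm behind it (each 10 mm long, at most 34 mm wide, up to 57 mm high); the handle stands free at its middle. Origin on the table, under the handle's centre within 5 mm, x towards the gauge's tip
- column: fixed glass column (24 mm outside) in a white stand. Origin at the centre of its mouth, in the outer face of an orange flange (44 mm diameter, 14 mm thick), 125 mm above the table; x runs along the bore into the column, 25 degrees downwards; y is level
- column_mouth (a point): the same point, centre of the column's mouth; axes as the column's. The bore is 18 mm in diameter and 118 mm deep, so the 10 mm rod has 4 mm of play all round and stops by its collar before it reaches the bottom. The collar on the flange is a hard stop
- pad_cross (a point): centre of the black cross (60 mm arms) on the white top of the fixed flat viewing pad (130 x 130 mm), 12.5 mm above the table; z up
- jar: small screw jar with orange cap, 38 mm across, 55 mm high, loose; origin at the centre of its underside
- bottle: brown glass bottle with blue cap, 64 mm across, 120 mm high, loose; origin at the centre of its underside
- tip_box: green pipette-tip box, 85 x 120 x 50 mm high, loose; origin at the centre of its underside
- beaker: glass beaker, 60 mm across, 70 mm high, loose; origin at the centre of its underside
- timer: flat white lab timer, 60 x 60 x 22 mm high, loose; origin at the centre of its underside
There are look-alikes about, which are no part of the job. What is shaped like the part that bears column but pink is not meant.

How it is judged:
On the way, in this order (a step that is already met when the one before it is completed fails the run):
1. the rod is in the bore and the collar stands against the flange (within 4 mm) (x of gauge_collar in the frame of column above -0.004 m and x of gauge_tip in the frame of column above 0.1 m and distance between gauge_collar and column_mouth below 0.01 m and horizontal distance between gauge_tip and column_mouth above 0.08 m and contact force between the fingers and gauge above 0.5 N), for 0.1 s.
2. the gauge is drawn right out: its tip is at least 10 mm outside the mouth (x of gauge_tip in the frame of column below -0.01 m), for 0.1 s.
At the end, for the whole second after the job is handed in: The gauge is held between the fingers, still (under 2 cm/s), not touching the rest, column, pad or any of the other things, its rod level within 8 degrees, its tip within 20 mm sideways of the cross's centre and 25 to 85 mm above it (horizontal distance between gauge_tip and pad_cross below 0.02 m and z of gauge_tip in the frame of pad_cross between 0.025 and 0.085 m and angle between gauge_tip's own x axis and vertical between 1.431 and 1.711 rad and linear speed of gauge below 0.02 m/s and contact force between the fingers and gauge above 1 N and contact force between gauge and rest below 0.1 N and contact force between gauge and column below 0.1 N and contact force between gauge and pad below 0.1 N and contact force between gauge and jar below 0.1 N and contact force between gauge and bottle below 0.1 N and contact force between gauge and tip_box below 0.1 N and contact force between gauge and beaker below 0.1 N and contact force between gauge and timer below 0.1 N); the arm keeps its last pose, push and grip.
It fails at once if the gauge is pressed on the column with more than 45 N (contact force between gauge and column above 45 N).
It fails at once if the jar, bottle, tip box, beaker or timer is shifted by more than 30 mm or knocked over (distance of any of jar, bottle, tip_box, beaker, timer from where it was at the start of the episode above 0.03 m or angle between any of jar, bottle, tip_box, beaker, timer's own z axis and vertical above 0.5 rad).
It also fails if it takes over 58 s, if anything falls off the work surface, if the arm or the gripper's body presses on something with over 40 N, if the wrist force passes 120 N, or if a joint passes its speed limit or range.

ROBOT

A 7-joint arm with a two-finger parallel gripper is mounted at the origin on the work surface. World frame = base frame: x ahead of the robot, y to its left, z up, the work surface at z = 0. Lengths are in m, angles in rad, forces in N, time in s.
With the tool pointing down it reaches from about 0.4 to 0.85 m from the base axis. Payload 10.4 kg.
Tool frame: the origin (TCP) lies between the finger pads; the fingertips stand 19 mm ahead of it and the grasp point (between the pads) is the TCP; z points along the fingers, y is the line along which they close (so a half turn about z gives the same grasp; the last joint's range is limited). The gripper opens to 85 mm and grips with 20 to 120 N. Pads are 22 mm wide; open, the fingers measure 114 mm over their backs; the gripper's body (76 mm by 85 mm) begins 54 mm behind the grasp point. The pads swing forward as they close: fully open they stand 13 mm farther back than shut.
Start: joints at [-1.366, 0.332, -0.065, 1.46, 0.022, 1.35, -0.088], TCP at [0.141, 0.609, 0.23] pointing down, gripper open.
Joint ranges: [-2.6, 2.6], [-0.5, 2.12], [-1.47, 1.34], [0.16, 2.42], [-1.27, 4.41], [0.06, 2.06], [-2.6, 2.6]. Speed limits (rad/s): [2.22, 2.22, 2.79, 2.79, 3.14, 3.14, 3.14].

INTERFACE

Orientations are given as a unit quaternion [x, y, z, w].
In Python, from station import manip gives the robot as it stands.
- The arm moves only by the tool step_arm, never from a script. Its arguments are lists of equal length, an entry for each row: "delta_rot": the turn, a rotation vector about the tool's x, y, z in degrees, a list of three; "offset": the shift along the tool's x, y, z in m, a list of three; "fingers": the closure in counts, from 0 (fully open) to 255 (shut). A call has 1 to 20 rows; each row is the pose to reach, as a shift and turn from the pose commanded when the call began, along the tool's axes at that moment; what a row does not reach only later rows make up. A row lasts 1/10 s, in which the tool goes at most 50 mm and 8.59 degrees, less where a joint would pass 70% of its speed; a pose out of reach is approached as far as the arm can. A call with a gripper value outside its range is refused whole. The fingers move at their own pace and stop on an object; "force" is the grip in N (left out, the last holds). Time passes only in rows, so rows that repeat a pose let the fingers close. It gives the time, the measured TCP pose, the force, the opening and the grip force at its end, in the units of the state.
- manip.get_state(): the state, without advancing time (a new reading comes with each control period).
- manip.snapshot(name): name is "side" or "top" or "wrist"; returns a dict with "color" (400x640x3 uint8, red, green, blue), "K" (3x3 intrinsics, pixels), "T" (4x4, takes a point from camera to world coordinates). Camera axes: x right, y up, looking along -z (the intrinsics and any distortion apply to the point x, -y, -z); pixel columns grow to the right and rows downward; lengths in m; the calibration is good to about 2 mm. A picture is of the moment at which its call begins. There is no depth.
- manip.sign_off(): hands the job in; it is judged then, once.
The state is a dict: "time": time; "joint_positions": joint angles; "qd": joint speeds; "effort": joint torques, N m; "tool_pos": TCP position; "tcp_rot": TCP orientation; "ft_force": force on the tool from outside, world axes, zero at the start; "moment": the same for the moment, N m; "grip_width": opening from 0.0 (shut) to 1.0 (fully open); "grasp_force": force on a finger pad.
Only numpy, scipy, OpenCV 4.12 (cv2) and the standard library are available. Lean on these libraries where they do the work, as an engineer would, in place of code of your own. Each camera call takes 0.05 s, during which the arm holds its last target. There are 200 camera calls.

## Working session

There is one attempt and no reset: what is moved stays moved. The work goes in short steps, Python scripts to look and compute and a tool call to move; the robot and the scene stay as the last step left them, time stands still between calls to the robot, and variables do not carry over. Pictures are saved under pics/ and viewed, at most 10 in all, crops included, and the job is handed in when it is done.

Besides the shell and the picture viewer there is one more tool, called after "Request:" as name(argument=value, ...) on one line, values as JSON. step_arm: Moves the arm, as the interface text tells. Its arguments: {"type":"object","properties":{"delta_rot":{"type":"array"},"offset":{"type":"array"},"fingers":{"type":"array"},"force":{"type":"number"}},"required":["delta_rot","offset","fingers"]}

```bash
mkdir -p pics; cat > h.py <<'E'
import numpy as np, cv2
from station import manip
from scipy.spatial.transform import Rotation as R
def snap(n,f=None):
    s=manip.snapshot(n)
    if f: cv2.imwrite('pics/'+f+'.png',s['color'][:,:,::-1])
    return s
def ray(s,u,v):
    d=np.linalg.inv(s['K'])@[u,v,1.]; d=s['T'][:3,:3]@(d*[1,-1,-1]); return s['T'][:3,3],d/np.linalg.norm(d)
def onz(s,u,v,z):
    o,d=ray(s,u,v); return o+d*(z-o[2])/d[2]
def proj(s,p):
    c=np.linalg.inv(s['T'])@np.r_[p,1]; q=s['K']@(c[:3]*[1,-1,-1]); return q[:2]/q[2]
def tri(rays):
    A=0;b=0
    for o,d in rays:
        P=np.eye(3)-np.outer(d,d);A=A+P;b=b+P@o
    return np.linalg.solve(A,b)
E
python3 - <<'E'
from h import *
for n in('top','side'):
    s=snap(n,n+'0'); print(n,s['K'],s['T'].round(3).tolist(),[k for k in s])
    np.savez('pics/'+n+'0',**s)
st=manip.get_state(); print(st)
E
```

```text
top [[399.93746538   0.         314.47782371]
 [  0.         399.93746538 198.61267487]
 [  0.           0.           1.        ]] [[-0.012, 0.993, -0.119, 0.412], [-1.0, -0.01, 0.018, -0.045], [0.016, 0.119, 0.993, 1.261], [0.0, 0.0, 0.0, 1.0]] ['color', 'K', 'T']
side [[467.66113175   0.         321.07292987]
 [  0.         467.66113175 196.41697302]
 [  0.           0.           1.        ]] [[-0.98, 0.094, -0.174, 0.288], [-0.197, -0.559, 0.806, 1.149], [-0.021, 0.824, 0.566, 0.948], [0.0, 0.0, 0.0, 1.0]] ['color', 'K', 'T']
{'time': 0.1, 'joint_positions': array([-1.36560991,  0.33283032, -0.0647277 ,  1.46084648,  0.02158131,
        1.34991201, -0.08850188]), 'qd': array([-0.00256654, -0.0003871 , -0.00128098, -0.00132919, -0.00093401,
       -0.00094428, -0.00059909]), 'effort': array([ 2.85946924e-03, -6.26743627e+01,  5.00712229e-02, -3.92427707e+01,
        1.63232553e-02,  7.00553399e-03,  5.66095821e-05]), 'tool_pos': array([0.14104278, 0.60852889, 0.22878723]), 'tcp_rot': array([ 1.13627646e-01,  9.93523193e-01, -6.48181943e-04, -5.83946101e-05]), 'ft_force': array([-0.89491564, -1.01648392, -0.69729642]), 'moment': array([0.02722934, 0.02841851, 0.04109268]), 'grasp_force': 0.0, 'grip_width': 0.9973067676635634}
```

View pics/top0.png

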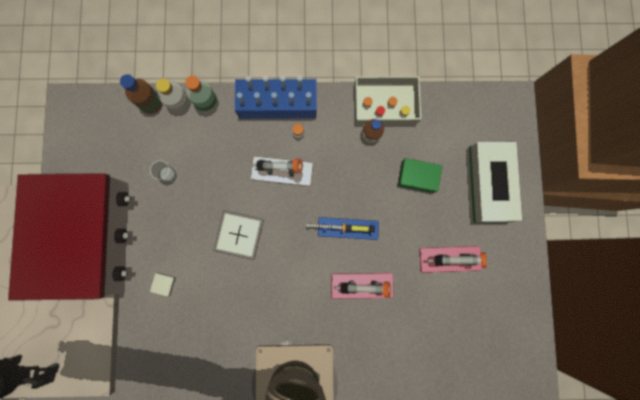

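View pics/side0.png

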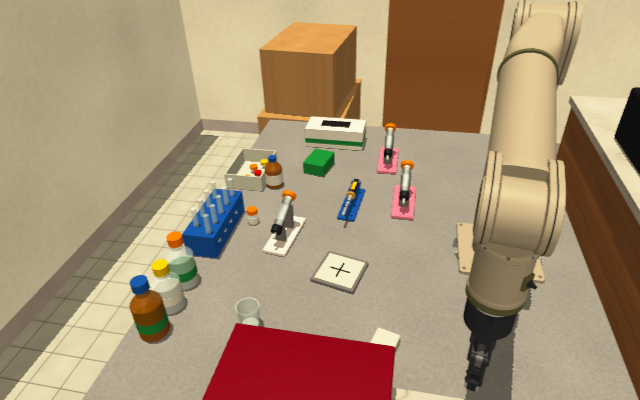

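The top view shows the gauge on its blue rest, with its handle at (357,229) and its tip at (308,226). The white-stand column has its flange at (296,166). The cross is at (239,234).

Candidates for the column are:
- white base (280,168)
- pink base (363,288)
- pink base (453,260)

I choose the white one, since the pink ones are excluded. For the gauge, the only other blue object is the tube rack at (276,98), which is not the rest.

```bash
python3 - <<'E'
from h import *
def blobs(s,lo,hi,box):
    hsv=cv2.cvtColor(s['color'],cv2.COLOR_RGB2HSV); m=cv2.inRange(hsv,lo,hi); k=np.zeros_like(m); x0,y0,x1,y1=box; k[y0:y1,x0:x1]=m[y0:y1,x0:x1]; return k
t=dict(np.load('pics/top0.npz')); s=dict(np.load('pics/side0.npz'))
def cen(m):
    y,x=np.nonzero(m); return np.array([x.mean(),y.mean()]),len(x),(x.min(),y.min(),x.max(),y.max())
def show(nm,m): 
    c=cen(m); print(nm,c); return c[0]
# yellow strip
yt=show('yelT',blobs(t,(22,120,100),(35,255,255),(335,215,385,245)))
ys=show('yelS',blobs(s,(22,120,100),(35,255,255),(335,170,375,225)))
print('handle z.061',onz(t,*yt,.061),onz(s,*ys,.061),'tri',tri([ray(t,*yt),ray(s,*ys)]))
m=blobs(t,(22,120,100),(35,255,255),(335,215,385,245)); p=np.array([onz(t,x,y,.061)[:2] for y,x in zip(*np.nonzero(m))]);print('strip dir',cv2.fitLine(p.astype(np.float32),2,0,.01,.01).ravel(), np.ptp(p,axis=0))
mb=blobs(t,(105,120,60),(125,255,255),(310,212,385,245)); r=cv2.minAreaRect(np.argwhere(mb)[:,::-1].astype(np.float32)); 
print('rest corners',[onz(t,*c,.01)[:2].round(4).tolist() for c in cv2.boxPoints(r)],onz(t,*r[0],.01))
# flange
ft=show('flT',blobs(t,(5,150,90),(18,255,255),(280,150,312,182)))
fs=show('flS',blobs(s,(5,150,90),(18,255,255),(275,185,302,210)))
print('flange tri',tri([ray(t,*ft),ray(s,*fs)]))
# white stand base
for nm,box in(('base',(248,150,318,190)),('pad',(212,205,268,262))):
    m=blobs(t,(0,0,165),(180,40,255),box); m=cv2.morphologyEx(m,cv2.MORPH_OPEN,np.ones((2,2)));r=cv2.minAreaRect(np.argwhere(m)[:,::-1].astype(np.float32)); print(nm,r,[onz(t,*c,.0125)[:2].round(4).tolist() for c in cv2.boxPoints(r)],onz(t,*r[0],.0125))
c=show('crossT',blobs(t,(0,0,0),(180,255,90),(225,220,252,248))); print(onz(t,*c,.0125))
c=show('crossS',blobs(s,(0,0,0),(180,255,90),(325,258,355,280))); print(onz(s,*c,.0125))
a=cv2.resize(t['color'][140:250,215:395],None,fx=4.4,fy=4.4,interpolation=2)[:,:,::-1]; cv2.imwrite('pics/c1.png',a)
E
```

```text
yelT (array([358.72972973, 228.14864865]), 74, (np.int64(343), np.int64(226), np.int64(368), np.int64(230)))
yelS (array([353.65714286, 184.97142857]), 35, (np.int64(351), np.int64(181), np.int64(356), np.int64(189)))
handle z.061 [ 0.46462002 -0.19802292  0.061     ] [ 0.46289678 -0.20134894  0.061     ] tri [ 0.46348845 -0.19784435  0.06325898]
strip dir [ 0.08539238  0.9963474   0.46462107 -0.1980248 ] [0.01248551 0.07510997]
rest corners [[0.4475, -0.077], [0.5011, -0.0811], [0.4877, -0.265], [0.434, -0.26]] [ 0.46751822 -0.17069538  0.01      ]
flT (array([295.80263158, 164.94736842]), 76, (np.int64(293), np.int64(159), np.int64(300), np.int64(171)))
flS (array([286.96875, 192.875  ]), 96, (np.int64(275), np.int64(185), np.int64(295), np.int64(200)))
flange tri [ 0.6457725  -0.01231326  0.13314183]
base ((282.3754577636719, 171.52706909179688), (59.43746566772461, 22.463706970214844), 6.170175075531006) [[0.6237, 0.1305], [0.6955, 0.1234], [0.6733, -0.0641], [0.6016, -0.0557]] [0.64839235 0.03356174 0.0125    ]
pad ((238.8988800048828, 235.43820190429688), (35.97752380371094, 36.427242279052734), 12.994616508483887) [[0.4069, 0.2348], [0.5165, 0.2112], [0.4901, 0.102], [0.3809, 0.1267]] [0.44831109 0.16869532 0.0125    ]
crossT (array([238., 234.]), 1, (np.int64(238), np.int64(234), np.int64(238), np.int64(234)))
[0.45278853 0.17152284 0.0125    ]
crossS (array([339.66666667, 269.14814815]), 27, (np.int64(331), np.int64(263), np.int64(348), np.int64(275)))
[0.4498378  0.17071821 0.0125    ]
```

View pics/c1.png

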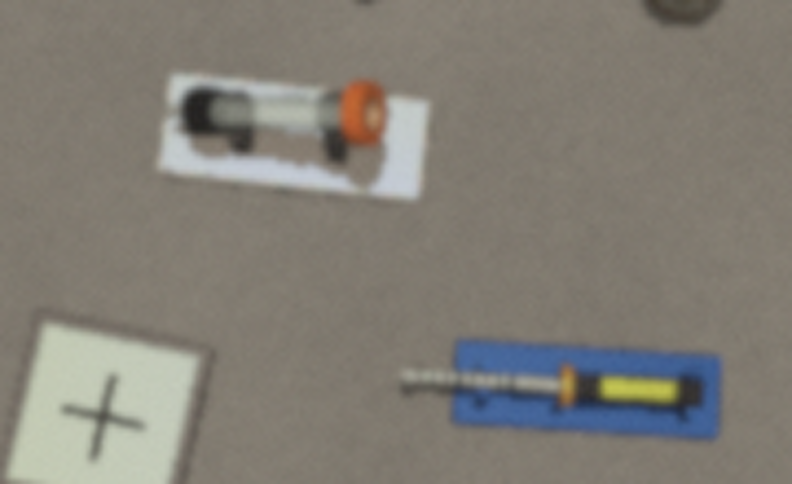

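The crop confirms the choice. The gauge has its brass collar and yellow strip at (639,389) in the crop, and its rod points left. The flange on the white base is at (362,112), and the cross is at (103,418).

```bash
cat >> h.py <<'E'
def Rg(psi,down=0):
    "tool rot with tool x along gauge x: yaw psi deg from +y to +x, pitch down deg"
    p=np.radians(psi); x=np.array([np.sin(p),np.cos(p),0]); y=np.array([np.cos(p),-np.sin(p),0])
    return R.from_matrix(np.c_[x,y,[0,0,-1]])*R.from_euler('y',-down,degrees=True)
def go(pos,rot,st=None):
    st=st or manip.get_state(); r0=R.from_quat(st['tcp_rot'])
    print('off',r0.inv().apply(np.array(pos)-st['tool_pos']).round(4),'rot',np.degrees((r0.inv()*rot).as_rotvec()).round(2))
E
python3 - <<'E'
from h import *
go([.45,.2,.25],Rg(4.5)); go([.464,-.202,.2],Rg(4.5))
E
```

```text
off [-0.3932 -0.3282 -0.0208] rot [-6.000e-02  5.000e-02  8.145e+01]
off [-0.4976 -0.7166  0.0297] rot [-6.000e-02  5.000e-02  8.145e+01]
```

Request:
step_arm(offset=[[-0.393,-0.328,-0.02],[-0.393,-0.328,-0.02],[-0.393,-0.328,-0.02],[-0.393,-0.328,-0.02],[-0.393,-0.328,-0.02],[-0.393,-0.328,-0.02],[-0.393,-0.328,-0.02],[-0.393,-0.328,-0.02],[-0.393,-0.328,-0.02],[-0.393,-0.328,-0.02],[-0.498,-0.717,0.03],[-0.498,-0.717,0.03],[-0.498,-0.717,0.03],[-0.498,-0.717,0.03],[-0.498,-0.717,0.03],[-0.498,-0.717,0.03],[-0.498,-0.717,0.03],[-0.498,-0.717,0.03],[-0.498,-0.717,0.03],[-0.498,-0.717,0.03]], delta_rot=[[0,0,81.4],[0,0,81.4],[0,0,81.4],[0,0,81.4],[0,0,81.4],[0,0,81.4],[0,0,81.4],[0,0,81.4],[0,0,81.4],[0,0,81.4],[0,0,81.4],[0,0,81.4],[0,0,81.4],[0,0,81.4],[0,0,81.4],[0,0,81.4],[0,0,81.4],[0,0,81.4],[0,0,81.4],[0,0,81.4]], fingers=[0,0,0,0,0,0,0,0,0,0,0,0,0,0,0,0,0,0,0,0], force=60)

```text
time: 2.1
tool_pos: [0.4633, -0.205, 0.199]
tcp_rot: [0.736, 0.677, -0.001, 0.0]
ft_force: [-0.8, 1.0, -0.2]
grip_width: 0.999
grasp_force: 0.0
```

```bash
python3 - <<'E'
from h import *
s=snap('wrist','w1'); print(s['K'][0,0],s['T'].round(3).tolist()); st=manip.get_state();print(st['tool_pos'],st['joint_positions'].round(2))
hsv=cv2.cvtColor(s['color'],cv2.COLOR_RGB2HSV); m=cv2.inRange(hsv,(22,120,100),(35,255,255))
n,l,b,c=cv2.connectedComponentsWithStats(m)
for i in range(1,n):
    if b[i,4]>60:
        p=np.array([onz(s,x,y,.061)[:2] for y,x in zip(*np.nonzero(l==i))]); d=cv2.fitLine(p.astype(np.float32),2,0,.01,.01).ravel()
        print(b[i],c[i],onz(s,*c[i],.061),np.ptp(p,axis=0),'psi',np.degrees(np.arctan(d[0]/d[1])))
E
```

```text
279.41867682278706 [[0.997, 0.078, 0.026, 0.47], [-0.082, 0.946, 0.313, -0.126], [-0.001, -0.314, 0.949, 0.342], [0.0, 0.0, 0.0, 1.0]]
[ 0.46377882 -0.20288272  0.19906551] [-0.49  0.1   0.87  1.85 -0.08  1.23  0.32]
[315 137  11   8  67] [320.17910448 140.37313433] [ 0.468126  -0.1527871  0.061    ] [0.01012841 0.00697727] psi -85.93024
[618 268  16  21 216] [625.60648148 277.93518519] [ 0.80860659 -0.33771793  0.061     ] [0.01497128 0.02727469] psi -2.5602527
```

View pics/w1.png

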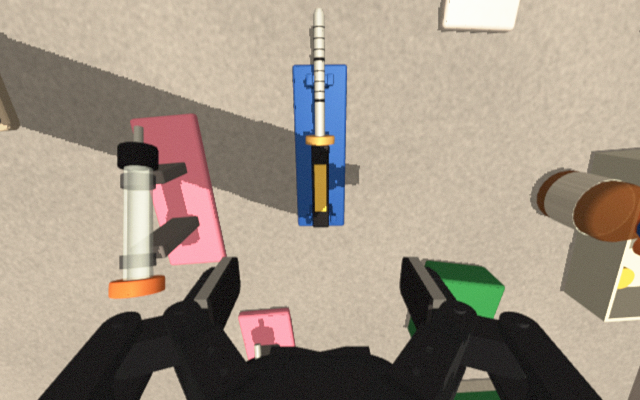

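The wrist view shows the gauge with its tip at (319,12), its collar at (320,140) and the strip from (321,162) to (321,212). The fingers are open on either side of it.

```bash
python3 - <<'E'
from h import *
s={**manip.snapshot('wrist')}; st=manip.get_state()
hsv=cv2.cvtColor(s['color'],cv2.COLOR_RGB2HSV); m=cv2.inRange(hsv,(12,100,70),(35,255,255)); m[:,:300]=0;m[:,345:]=0
for a,b in((150,230),(125,150)):
    k=np.zeros_like(m);k[a:b]=m[a:b]; y,x=np.nonzero(k); z=.061 if a==150 else .052
    print(x.min(),x.max(),y.min(),y.max(),onz(s,x.mean(),y.min()-.5,z),onz(s,x.mean(),y.max()+.5,z),onz(s,x.mean(),y.mean(),z))
tip=onz(s,319,10,.055); print('tip',tip)
print(st['tool_pos'])
E
```

```text
314 326 166 214 [ 0.46630321 -0.17543962  0.061     ] [ 0.46210791 -0.22823153  0.061     ] [ 0.46429838 -0.20066753  0.061     ]
306 333 138 148 [ 0.46796722 -0.14855251  0.052     ] [ 0.46708829 -0.1595392   0.052     ] [ 0.46756395 -0.15359341  0.052     ]
tip [ 0.4762779 -0.0390185  0.055    ]
[ 0.46418161 -0.201572    0.19915359]
```

Request:
step_arm(offset=[[0,0,0.05],[0,0,0.1],[0,0,0.13],[0,0,0.149],[0,0,0.149],[0,0,0.149],[0,0,0.149],[0,0,0.149],[0,0,0.149],[0,0,0.149],[0,0,0.149],[0,0,0.149],[0,0,0.149],[0,0,0.149]], delta_rot=[[0,0,0],[0,0,0],[0,0,0],[0,0,0],[0,0,0],[0,0,0],[0,0,0],[0,0,0],[0,0,0],[0,0,0],[0,0,0],[0,0,0],[0,0,0],[0,0,0]], fingers=[0,0,0,0,0,0,255,255,255,255,255,255,255,255], force=60)

```text
time: 3.6
tool_pos: [0.4648, -0.2021, 0.051]
tcp_rot: [0.734, 0.679, 0.0, 0.0]
ft_force: [-0.7, 1.2, 6.6]
grip_width: 0.184
grasp_force: 59.9
```

```bash
python3 - <<'E'
from h import *
st=manip.get_state(); print(st['tool_pos'],st['grip_width'],st['grasp_force'],st['ft_force'],st['time'])
E
```

```text
[ 0.46477592 -0.20209268  0.0509651 ] 0.183843815900417 59.859493374824524 [-0.72901484  1.22749475  6.62759693] 3.6
```

Request:
step_arm(offset=[[0,0,-0.03],[0,0,-0.07],[0,0,-0.12],[0,0,-0.16],[0,0,-0.2],[0.03,0.03,-0.2],[0.06,0.055,-0.2],[0.09,0.085,-0.2],[0.121,0.111,-0.2],[0.121,0.111,-0.2],[0.121,0.111,-0.2],[0.121,0.111,-0.2]], delta_rot=[[0,0,0],[0,0,0],[0,0,0],[0,0,0],[0,0,0],[0,0,0],[0,0,0],[0,0,0],[0,0,0],[0,0,0],[0,0,0],[0,0,0]], fingers=[255,255,255,255,255,255,255,255,255,255,255,255], force=80)

```text
time: 4.8
tool_pos: [0.5838, -0.0912, 0.2504]
tcp_rot: [0.735, 0.679, -0.0, -0.0]
ft_force: [-0.0, -1.0, -1.5]
grip_width: 0.176
grasp_force: 81.0
```

```bash
python3 - <<'E'
from h import *
s=snap('wrist','w2'); np.savez('pics/w2',**s); print(s['T'][:3,3]); st=manip.get_state();print(st['tool_pos'],st['joint_positions'].round(2),st['ft_force'])
print('pred mouth px',proj(s,[.645,-.0225,.127]))
E
```

```text
[ 0.59007041 -0.01200548  0.39342871]
[ 0.58376045 -0.09129719  0.25058079] [-0.58  0.31  0.82  1.56 -0.23  1.37  0.18] [ 0.26597845 -0.70555373 -0.84495093]
pred mouth px [380.50815336 118.73011983]
```

View pics/w2.png

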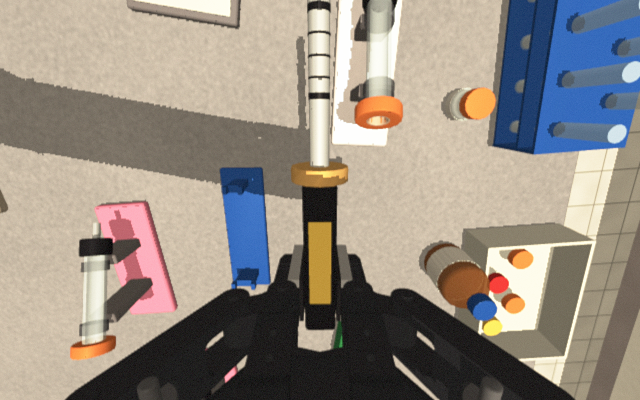

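```bash
python3 - <<'E'
from h import *
s=dict(np.load('pics/w2.npz'))
cv2.imwrite('pics/c2.png',cv2.resize(s['color'][0:150,325:425],None,fx=4,fy=4,interpolation=2)[:,:,::-1])
hsv=cv2.cvtColor(s['color'],cv2.COLOR_RGB2HSV); m=cv2.inRange(hsv,(4,130,90),(18,255,255)); m[:,:345]=0;m[:,415:]=0;m[145:]=0
y,x=np.nonzero(m);print(x.min(),x.max(),y.min(),y.max())
h=cv2.convexHull(np.c_[x,y].astype(np.int32)); f=np.zeros_like(m);cv2.fillConvexPoly(f,h,255); k=(f>0)&(m==0); yy,xx=np.nonzero(k&(cv2.erode(f,np.ones((5,5)))>0)); print('bore',xx.mean(),yy.mean(),xx.min(),xx.max(),yy.min(),yy.max())
def mod(M,psi,dn=25):
    p,d=np.radians([psi,dn]); a=np.array([np.sin(p)*np.cos(d),np.cos(p)*np.cos(d),-np.sin(d)]); l=np.array([np.cos(p),-np.sin(p),0]); n=np.cross(l,a); return a,l,n
M=np.array([.645,-.0225,.125])
for psi in(5,7,9):
    a,l,n=mod(M,psi)
    P=lambda x,r:np.array([proj(s,M+a*x+r*(np.cos(t)*l+np.sin(t)*n)) for t in np.linspace(0,6.28,60)])
    e=P(0,.022);e2=P(0,.009);b=P(.014,.022); print(psi,'face',e.min(0),e.max(0),'bore',e2.min(0),e2.max(0),'back',b.min(0),b.max(0),'axis end',proj(s,M+.1*a))
E
```

```text
355 402 96 128
bore 377.5732484076433 120.6687898089172 367 389 116 125
5 face [355.93013725 107.68713753] [405.07230912 127.93389633] bore [370.11100623 114.41566071] [390.14733325 122.64818149] back [355.81735036  91.93626633] [404.63475259 114.51906335] axis end [378.21970061  19.06354958]
7 face [355.92967908 107.64619521] [405.08655176 127.98551139] bore [370.11616953 114.39813664] [390.14263655 122.67004622] back [356.28915587  91.92005344] [405.13915671 114.58081019] axis end [381.50413095  19.16270902]
9 face [355.9577798 107.5437616] [405.07197442 128.09724391] bore [370.13310223 114.35788923] [390.13998435 122.71604075] back [356.78878199  91.85085293] [405.61162551 114.70896337] axis end [384.77453964  19.3945857 ]
```

View pics/c2.png

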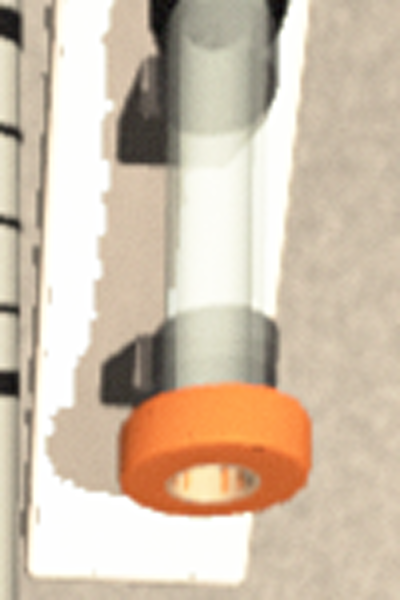

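The crop shows the mouth ellipse centred at about (378.3,120.2) in full-image pixels. That is 1–2 mm from the estimate, so I set the mouth at (0.6433, -0.0235, 0.125) with yaw about 7.2°.

```bash
cat >> h.py <<'E'
M=np.array([.6433,-.0235,.125]); PSI=7.2
def ax(psi=PSI,dn=25):
    p,d=np.radians([psi,dn]); return np.array([np.sin(p)*np.cos(d),np.cos(p)*np.cos(d),-np.sin(d)])
E
python3 - <<'E'
from h import *
s=dict(np.load('pics/w2.npz')); t=dict(np.load('pics/top0.npz')); st=manip.get_state()
r=R.from_quat(st['tcp_rot']); print('tool x dir psi',np.degrees(np.arctan2(*r.apply([1,0,0])[:2])),r.apply([1,0,0])[2])
for u,v in((319.5,165),(318.5,60),(318.5,5)): print(r.inv().apply(onz(s,u,v,.2515)-st['tool_pos']))
print('bottle',onz(t,375,125,.12))
print([proj(s,st['tool_pos']+r.apply([x,0,-.001])).round(1).tolist() for x in(.053,.1,.14)])
go(M-.193*ax(),Rg(PSI,25)); go(M-.193*ax()+[0,0,.08],Rg(PSI,0))
E
```

```text
tool x dir psi 4.561152615623453 6.752968601129974e-05
[ 5.36302699e-02 -3.66471094e-05 -9.15588286e-04]
[ 0.10195974 -0.00052909 -0.0009123 ]
[ 0.12339961 -0.00052068 -0.00091085]
bottle [ 0.76484744 -0.2461131   0.12      ]
[[319.6, 166.3], [319.7, 64.7], [319.7, -42.1]]
off [-0.1024  0.0459  0.044 ] rot [  0.57 -25.     2.6 ]
off [-0.1024  0.0459 -0.036 ] rot [-0.   -0.    2.64]
```

Request:
step_arm(offset=[[-0.03,0.01,-0.01],[-0.065,0.03,-0.02],[-0.102,0.046,-0.02],[-0.102,0.046,-0.02],[-0.102,0.046,0],[-0.102,0.046,0.02],[-0.102,0.046,0.044],[-0.102,0.046,0.044],[-0.102,0.046,0.044],[-0.102,0.046,0.044],[-0.102,0.046,0.044],[-0.102,0.046,0.044]], delta_rot=[[0,0,2.6],[0,0,2.6],[0,0,2.6],[0.1,-6,2.6],[0.3,-12,2.6],[0.4,-18,2.6],[0.6,-25,2.6],[0.6,-25,2.6],[0.6,-25,2.6],[0.6,-25,2.6],[0.6,-25,2.6],[0.6,-25,2.6]], fingers=[255,255,255,255,255,255,255,255,255,255,255,255])

```text
time: 6.05
tool_pos: [0.6222, -0.1968, 0.2076]
tcp_rot: [0.733, 0.645, -0.161, 0.143]
ft_force: [-0.5, -0.2, -1.6]
grip_width: 0.177
grasp_force: 81.0
```

```bash
python3 - <<'E'
from h import *
st=manip.get_state();print(st['tool_pos'],st['joint_positions'].round(2),st['ft_force'],st['moment'].round(2),st['grip_width'])
r=R.from_quat(st['tcp_rot']); x=r.apply([1,0,0]); print('tilt',np.degrees(np.arcsin(-x[2])),'psi',np.degrees(np.arctan2(*x[:2])))
tip=st['tool_pos']+r.apply([.163,0,-.001]); a=ax(); d=tip-M; print('tip',tip,'along',d@a,'perp',d-(d@a)*a)
ims=[]
for n in('top','side'):
    s=snap(n); np.savez('pics/%s3'%n,**s); p=proj(s,tip);q=proj(s,M);print(n,p,q)
    c=((p+q)/2).astype(int); ims.append(cv2.resize(s['color'][c[1]-35:c[1]+35,c[0]-40:c[0]+40],None,fx=5,fy=5,interpolation=2)); print(c-[40,35])
cv2.imwrite('pics/c3.png',np.hstack(ims)[:,:,::-1])
go(M-.193*ax(),Rg(PSI,25))
E
```

```text
[ 0.62221041 -0.19681326  0.2076321 ] [-0.66  0.55  0.94  1.52 -0.    1.24  0.08] [-0.49462805 -0.17180037 -1.62003597] [ 0.55 -0.1  -0.  ] 0.17741153855592234
tilt 24.92561347241812 psi 7.271929769025739
tip [ 0.6409728  -0.0497665   0.13984403] along -0.03015552415376691 perp [0.00109818 0.00084818 0.00209976]
top [308.80061961 165.53262296] [299.68712663 165.84885127]
[264 130]
side [291.74811372 184.82694057] [289.23487018 193.20382637]
[250 154]
off [-0.0007 -0.0008  0.0009] rot [ 0.04 -0.05  0.01]
```

View pics/c3.png

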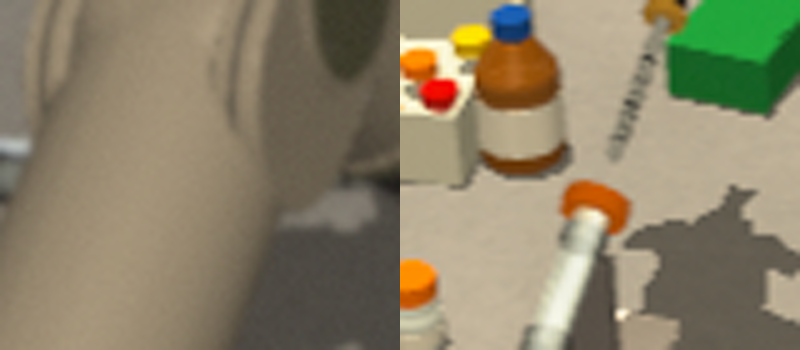

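The side crop shows the tip at (292.6,185.6), against a predicted (291.7,184.8). The rod points at the orange flange at (289,195), so it is aligned to within about 2 mm. I'll enter gently.

Request:
step_arm(offset=[[0,-0.001,0.002],[0,-0.001,0.002],[0.01,-0.001,0.002],[0.02,-0.001,0.002],[0.03,-0.001,0.002],[0.04,-0.001,0.002],[0.05,-0.001,0.002],[0.05,-0.001,0.002],[0.05,-0.001,0.002]], delta_rot=[[0,0,0],[0,0,0],[0,0,0],[0,0,0],[0,0,0],[0,0,0],[0,0,0],[0,0,0],[0,0,0]], fingers=[255,255,255,255,255,255,255,255,255])

```text
time: 7.05
tool_pos: [0.6269, -0.151, 0.1835]
tcp_rot: [0.732, 0.646, -0.163, 0.143]
ft_force: [-0.3, -0.8, -1.7]
grip_width: 0.18
grasp_force: 81.0
```

```bash
cat > chk.py <<'E'
from h import *
st=manip.get_state();print(st['time'],st['tool_pos'],st['ft_force'].round(1),st['moment'].round(2),st['grip_width'])
r=R.from_quat(st['tcp_rot']); x=r.apply([1,0,0]); print('tilt',np.degrees(np.arcsin(-x[2])),'psi',np.degrees(np.arctan2(*x[:2])))
tip=st['tool_pos']+r.apply([.163,0,-.001]); a=ax(); d=tip-M; print('tip',tip,'along',d@a,'perp in tool',r.inv().apply(d-(d@a)*a))
print('force tool',r.inv().apply(st['ft_force']).round(1))
E
python3 chk.py
python3 - <<'E'
from h import *
for f in('side3','w2'):
    s=dict(np.load('pics/%s.npz'%f))
    for p in(6,7,8): print(f,p,[proj(s,M+d*ax(p)).round(1).tolist() for d in(0,.03,.08,.11)])
s=snap('side'); 
c=[289-40,200-35]; cv2.imwrite('pics/c4.png',cv2.resize(s['color'][165:235,249:329],None,fx=7,fy=7,interpolation=2)[:,:,::-1])
E
```

```text
7.05 [ 0.62686163 -0.15097238  0.18350803] [-0.3 -0.8 -1.7] [ 0.48 -0.07 -0.04] 0.17955871693753334
tilt 25.023439500000915 psi 7.059733867638385
tip [ 0.64506719 -0.00397248  0.11546696] along 0.021787964946029595 perp in tool [ 1.68707120e-06 -6.94330321e-04  3.58382655e-04]
force tool [-0.  -0.2  1.9]
side3 6 [[289.2, 193.2], [286.4, 201.3], [281.6, 215.1], [278.6, 223.6]]
side3 7 [[289.2, 193.2], [286.3, 201.3], [281.2, 215.0], [278.1, 223.5]]
side3 8 [[289.2, 193.2], [286.1, 201.2], [280.8, 215.0], [277.6, 223.4]]
w2 6 [[378.2, 120.0], [378.2, 89.2], [378.1, 39.7], [378.1, 11.0]]
w2 7 [[378.2, 120.0], [378.7, 89.2], [379.4, 39.7], [379.9, 11.1]]
w2 8 [[378.2, 120.0], [379.2, 89.2], [380.8, 39.8], [381.7, 11.2]]
```

View pics/c4.png

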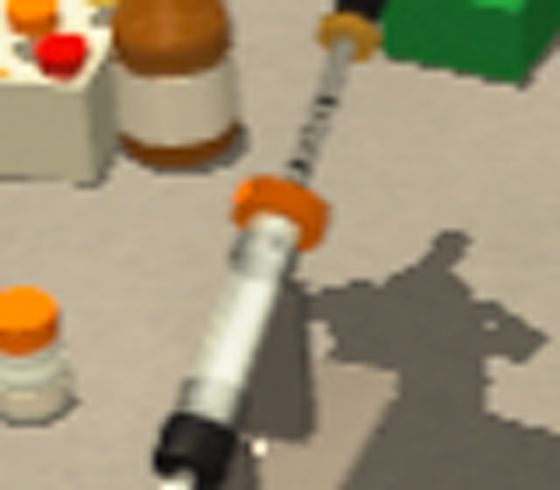

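The rod has entered the orange flange, with no contact force. I'll advance to just before the stop.

Request:
step_arm(offset=[[0.015,0.0005,0],[0.03,0.0005,0],[0.045,0.0005,0],[0.06,0.0005,0],[0.072,0.0005,0],[0.08,0.0005,0],[0.08,0.0005,0],[0.08,0.0005,0]], delta_rot=[[0,0,0.1],[0,0,0.1],[0,0,0.1],[0,0,0.1],[0,0,0.1],[0,0,0.1],[0,0,0.1],[0,0,0.1]], fingers=[255,255,255,255,255,255,255,255])

```text
time: 7.9
tool_pos: [0.6362, -0.0797, 0.1499]
tcp_rot: [0.732, 0.645, -0.162, 0.143]
ft_force: [-0.8, -0.9, -1.6]
grip_width: 0.182
grasp_force: 81.0
```

```bash
python3 chk.py
```

```text
7.9 [ 0.6362487  -0.07965374  0.14991709] [-0.8 -0.9 -1.6] [ 0.54 -0.06 -0.01] 0.18197943224365254
tilt 25.02934614900906 psi 7.223156783444898
tip [0.65487141 0.06728682 0.08186075] along 0.10117782943501419 perp in tool [2.51760057e-07 1.01406835e-04 4.18937502e-04]
force tool [-0.2 -0.6  1.9]
```

Request:
step_arm(offset=[[0.002,0,0],[0.004,0,0],[0.005,0,0],[0.006,0,0],[0.007,0,0],[0.007,0,0]], delta_rot=[[0,0,0],[0,0,0],[0,0,0],[0,0,0],[0,0,0],[0,0,0]], fingers=[255,255,255,255,255,255])

```text
time: 8.5
tool_pos: [0.6371, -0.0727, 0.1467]
tcp_rot: [0.732, 0.646, -0.162, 0.143]
ft_force: [-0.1, 0.3, -1.0]
grip_width: 0.175
grasp_force: 81.0
```

```bash
python3 chk.py
```

```text
8.5 [ 0.63710155 -0.07273039  0.14669814] [-0.1  0.3 -1. ] [ 0.52 -0.03  0.  ] 0.17487634522323237
tilt 25.0002310593108 psi 7.187490524956149
tip [0.65563732 0.074256   0.07871708] along 0.10885982489930307 perp in tool [ 3.61759998e-09 -1.21720972e-05  3.05381929e-04]
force tool [ 0.7 -0.2  0.8]
```

Request:
step_arm(offset=[[0.0005,0,0],[0.001,0,0],[0.0015,0,0],[0.0015,0,0]], delta_rot=[[0,0,0],[0,0,0],[0,0,0],[0,0,0]], fingers=[255,255,255,255])

```text
time: 8.9
tool_pos: [0.6371, -0.0727, 0.1466]
tcp_rot: [0.733, 0.645, -0.163, 0.144]
ft_force: [-0.3, -5.7, 2.3]
grip_width: 0.181
grasp_force: 81.1
```

```bash
python3 chk.py
```

```text
8.9 [ 0.6371364  -0.07268063  0.14658107] [-0.3 -5.7  2.3] [-0.77  0.09  0.06] 0.1807727833635355
tilt 25.073158550967676 psi 7.263559071573638
tip [0.65585599 0.07419511 0.07841149] along 0.1089590610989049 perp in tool [9.75076313e-07 2.12414001e-04 5.96336210e-04]
force tool [-6.1  0.4  0.3]
```

Request:
step_arm(offset=[[0.0005,0,0],[0.0005,0,0],[0.0005,0,0]], delta_rot=[[0,0,0],[0,0,0],[0,0,0]], fingers=[255,255,255])

```text
time: 9.2
tool_pos: [0.6371, -0.0727, 0.1465]
tcp_rot: [0.733, 0.645, -0.163, 0.144]
ft_force: [-1.2, -6.9, 3.1]
grip_width: 0.179
grasp_force: 81.2
```

```bash
python3 chk.py; python3 - <<'E'
from h import *
s=snap('side'); cv2.imwrite('pics/c5.png',cv2.resize(s['color'][165:235,249:329],None,fx=7,fy=7,interpolation=2)[:,:,::-1])
E
```

```text
9.2 [ 0.63714156 -0.07266406  0.14653709] [-1.2 -6.9  3.1] [-1.03  0.24  0.03] 0.17923672175472616
tilt 25.100846826683266 psi 7.287687632682368
tip [0.65591872 0.07417111 0.07829596] along 0.10899342571021284 perp in tool [1.63097945e-06 2.77675775e-04 7.07772033e-04]
force tool [-7.7 -0.3  0.2]
```

View pics/c5.png

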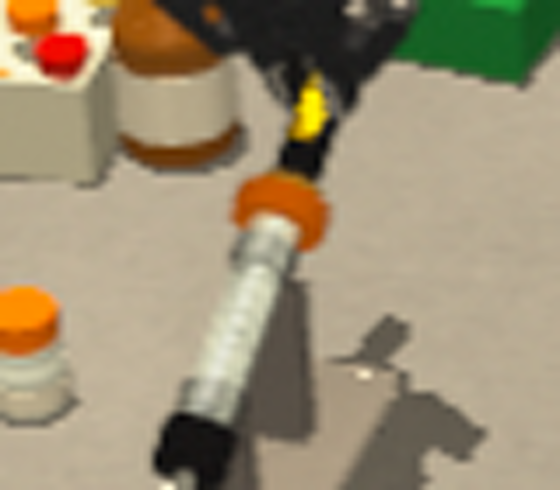

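The collar is seated against the flange, with the rod visible inside the glass and about 8 N of push. Next I draw it out along the axis.

Request:
step_arm(offset=[[-0.005,0,0],[-0.02,0,0],[-0.04,0,0],[-0.06,0,0],[-0.08,0,0],[-0.1,0,0],[-0.12,0,0],[-0.14,0,0],[-0.155,0,0],[-0.155,0,0],[-0.155,0,0],[-0.155,0,0]], delta_rot=[[0,0,0],[0,0,0],[0,0,0],[0,0,0],[0,0,0],[0,0,0],[0,0,0],[0,0,0],[0,0,0],[0,0,0],[0,0,0],[0,0,0]], fingers=[255,255,255,255,255,255,255,255,255,255,255,255])

```text
time: 10.45
tool_pos: [0.6201, -0.209, 0.2107]
tcp_rot: [0.732, 0.646, -0.162, 0.143]
ft_force: [-0.2, 0.0, -1.6]
grip_width: 0.177
grasp_force: 81.1
```

```bash
python3 chk.py; python3 - <<'E'
from h import *
st=manip.get_state()
go(np.array([.615,-.21,.27]),Rg(7.2,0))
C=np.array([.450,.1705,.0125])
for psi in(7.2,):
    g=np.array([np.sin(np.radians(psi)),np.cos(np.radians(psi)),0]); P=C-.163*g+[0,0,.05-.001]
    print(P); go(P+[0,0,.19],Rg(psi)); go(P,Rg(psi))
s=dict(np.load('pics/top0.npz'))
for z in(.0125,): print([onz(s,*c,z) for c in((215+103/4.4,140+418/4.4),)])
E
```

```text
10.45 [ 0.62008371 -0.20902599  0.21070586] [-0.2  0.  -1.6] [ 0.49 -0.1   0.01] 0.1766199185689917
tilt 24.97318207687327 psi 7.077786679212162
tip [ 0.63834282 -0.06197265  0.14279474] along -0.04267658828600151 perp in tool [ 6.16825446e-08 -9.62911404e-05  2.66061122e-04]
force tool [ 0.7 -0.2  1.4]
off [-0.0265 -0.005  -0.0531] rot [-0.   24.97  0.11]
[0.42957068 0.0087853  0.0615    ]
off [ 0.1574 -0.216  -0.1182] rot [-0.   24.97  0.11]
off [ 0.2377 -0.2159  0.054 ] rot [-0.   24.97  0.11]
[array([0.44968252, 0.1702243 , 0.0125    ])]
```

Request:
step_arm(offset=[[-0.01,0,-0.02],[-0.02,0,-0.04],[-0.027,-0.005,-0.053],[-0.027,-0.005,-0.053],[0.157,-0.216,-0.118],[0.157,-0.216,-0.118],[0.157,-0.216,-0.118],[0.157,-0.216,-0.118],[0.157,-0.216,-0.118],[0.157,-0.216,-0.118],[0.157,-0.216,-0.118],[0.157,-0.216,-0.118],[0.157,-0.216,-0.118]], delta_rot=[[0,7,0],[0,14,0],[0,21,0.1],[0,25,0.1],[0,25,0.1],[0,25,0.1],[0,25,0.1],[0,25,0.1],[0,25,0.1],[0,25,0.1],[0,25,0.1],[0,25,0.1],[0,25,0.1]], fingers=[255,255,255,255,255,255,255,255,255,255,255,255,255])

```text
time: 11.75
tool_pos: [0.4299, 0.0068, 0.252]
tcp_rot: [0.751, 0.661, 0.0, 0.0]
ft_force: [0.7, -1.4, -0.9]
grip_width: 0.176
grasp_force: 81.1
```

```bash
python3 chk.py; python3 - <<'E'
from h import *
print(manip.get_state()['joint_positions'].round(2))
go([.4295,.0085,.0665],Rg(7.2))
E
```

```text
11.75 [0.42986465 0.00683773 0.25198551] [ 0.7 -1.4 -0.9] [ 0.02 -0.02 -0.01] 0.17555905726878163
tilt 0.02013618830744138 psi 7.311473612871055
tip [0.45060773 0.16851282 0.25292823] along 0.09669768346801035 perp in tool [ 0.0782319  -0.21524254 -0.16901137]
force tool [-1.2  0.9  0.9]
[-0.87 -0.2   0.67  1.93  0.13  1.37 -0.37]
off [ 0.0017 -0.0007  0.1855] rot [ 0.05  0.02 -0.11]
```

Request:
step_arm(offset=[[0.001,0,0.04],[0.001,0,0.08],[0.001,0,0.12],[0.001,0,0.15],[0.001,0,0.175],[0.001,0,0.185],[0.001,0,0.185],[0.001,0,0.185],[0.001,0,0.185],[0.001,0,0.185]], delta_rot=[[0,0,0],[0,0,0],[0,0,0],[0,0,0],[0,0,0],[0,0,0],[0,0,0],[0,0,0],[0,0,0],[0,0,0]], fingers=[255,255,255,255,255,255,255,255,255,255])

```text
time: 12.75
tool_pos: [0.4304, 0.0084, 0.0679]
tcp_rot: [0.751, 0.661, 0.001, 0.0]
ft_force: [-0.4, -0.6, -2.0]
grip_width: 0.178
grasp_force: 81.0
```

```bash
python3 chk.py; python3 - <<'E'
from h import *
s=snap('side'); cv2.imwrite('pics/c6.png',cv2.resize(s['color'][170:310,290:450],None,fx=4,fy=4,interpolation=2)[:,:,::-1])
st=manip.get_state(); tip=st['tool_pos']+R.from_quat(st['tcp_rot']).apply([.163,0,-.001]); print('pred tip px',proj(s,tip),'cross',proj(s,[.4497,.1703,.0125]))
E
```

```text
12.75 [0.43044522 0.00842459 0.06788391] [-0.4 -0.6 -2. ] [-0.   -0.05  0.05] 0.17813199736099006
tilt -0.0692634000433168 psi 7.285279406161546
tip [0.45111285 0.17010766 0.06908096] along 0.1758862920154816 perp in tool [ 0.00828879 -0.21490845 -0.01887949]
force tool [-0.6 -0.3  2. ]
pred tip px [339.33640524 254.19377645] cross [339.73784519 269.05462897]
```

View pics/c6.png

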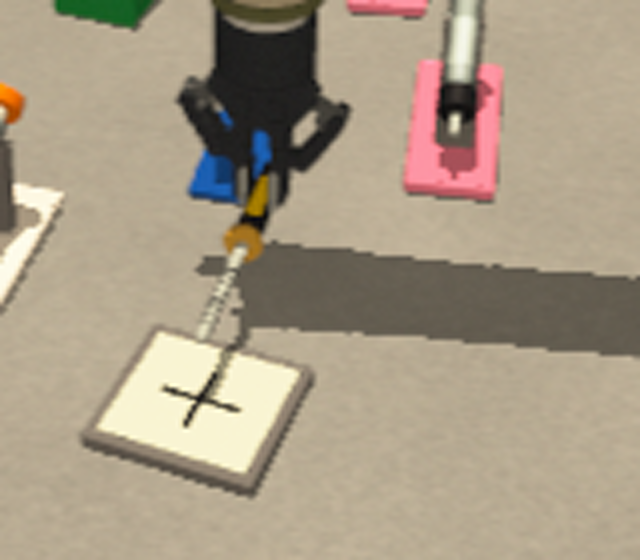

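The side crop shows the tip at about (340,255), against a predicted (339,254), hovering directly above the cross. It is level and clear of everything, so I hand in.

```bash
python3 -c "
from h import *
st=manip.get_state(); print(abs(st['qd']).max(),st['grasp_force']); print(manip.sign_off())"
```

```text
0.005707158193709145 81.04531288146973
the job is handed in; nothing more can be done
None
```

I took the gauge from its rest, slid it into the white-stand column until the collar stopped at about 8 N, drew it right out, and handed in with it held level and still, its tip about 5.5 cm above the cross; the judge's result was not shown.

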